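# Shut down the bench meter and snap its sensor cap on

## Robot

A 6-joint arm with a two-finger parallel gripper is mounted at the origin on a cart in front of the work surface, level with it; the furniture and walls round the work are solid. World frame = base frame: x ahead of the robot, y to its left, z up, the work surface at z = 0. Lengths are in mm, angles in degrees, forces in N, time in s.
With the tool pointing down it reaches from about 275 to 975 mm from the base axis. Payload 8.4 kg.
Tool frame: the origin (TCP) lies at the very end of the fingers, on their centre line; the grasp point (between the pads) lies 19 mm behind it; x points along the fingers, z is the direction in which the jaws open and shut, and the axes are right-handed (so a half turn about x gives the same grasp; the last joint's range is limited). The gripper opens to 92 mm and grips with 3 to 60 N. Pads are 20 mm wide; open, the fingers measure 128 mm over their backs; the gripper's body (75 mm by 189 mm) begins 69 mm behind the grasp point.
Start: joints at [-77.028, 20.225, 93.587, -0, 66.188, -0.138], TCP at [141.754, -608.714, 180.183] pointing down, gripper open.
Joint ranges: [-150.9, 150.9], [-52.94, 120.26], [3.33, 152.33], [-74.26, 254.26], [0, 154.13], [-172.89, 172.89]. Speed limits (degrees/s): [127.2, 127.2, 159.86, 180, 180, 180].

## Interface

Orientations are given as [roll, pitch, yaw] about the fixed x, y, z axes, in that order (R = Rz(yaw) Ry(pitch) Rx(roll)).
In Python, from rig import arm, optics, workorder gives the robot as it stands.
- The arm moves only by the tool send_rows, never from a script. Its argument "plan" is a list of rows, each an object of numbers: "tx", "ty", "tz": the shift along the tool's x, y, z in m; "roll": the turn about the tool's x in rad; "gripper": the gripper command: -1 is fully open, 1 is shut, values between are in proportion. In form: [{"tx": .., "ty": .., "tz": .., "roll": .., "gripper": ..}, ...]. A call has 1 to 5 rows; each row is the pose to reach, as a shift and turn from the pose commanded when the call began, along the tool's axes at that moment; what a row does not reach only later rows make up. A row lasts 1/10 s, in which the tool goes at most 50 mm and 8.59 degrees, less where a joint would pass 70% of its speed; a pose out of reach is approached as far as the arm can. A call with a gripper value outside its range is refused whole. The fingers move at their own pace and stop on an object; "newtons" is the grip in N (left out, the last holds). Time passes only in rows, so rows that repeat a pose let the fingers close. It gives the time, the measured TCP pose, the force and the opening at its end, in the units of the state.
- arm.sense(): the state, without advancing time (a new reading comes with each control period).
- optics.capture(name): name is "scene" or "top" or "wrist"; returns a dict with "pixels" (420x560x3 uint8, red, green, blue), "range_z" (420x560 float32, mm along the optical axis (not along the pixel's ray), 0 where there is no reading), "camera_matrix" (3x3 intrinsics, pixels), "k1" (the pictures are not rectified: a ray, as slopes to the right and down, at radius r is drawn at 1 + k1 r^2 times it, then the intrinsics apply), "extrinsics" (4x4, takes a point from world to camera coordinates); the wrist camera has in their place "tool_from_camera" (4x4, takes a point from camera to tool coordinates, whose origin is the TCP and whose axes are the tool frame's). Camera axes: x right, y up, looking along -z (the intrinsics and any distortion apply to the point x, -y, -z); pixel columns grow to the right and rows downward; lengths in mm; the calibration is good to about 2 mm. A picture is of the moment at which its call begins: read the wrist's pose just before it.
- workorder.job_done(): hands the job in, once; it reports no verdict.
The state is a dict: "time_s": time; "q": joint angles; "dq": joint speeds; "joint_efforts": joint torques, N m; "eef_pos": TCP position; "orientation": TCP orientation; "ft_force": force on the tool from outside, world axes, zero at the start; "moment": the same for the moment, N m; "grip_width": finger opening in mm.
Only numpy, scipy, OpenCV 4.12 (cv2) and the standard library are available. Lean on these libraries where they do the work, as an engineer would, in place of code of your own. Each camera call takes 0.05 s, during which the arm holds its last target.

## Task

Shut down the bench meter: press its long bar key, then its square key, then its round key, each fully down and one at a time. Then take the loose knobbed cap and push it straight down onto the meter's sensor stud until it clicks, keep pressing after the click so that the cap squeezes the sealing ring, and finish while still holding it firmly pressed down (about 15 N). Leave the other things on the worktop where they are.

Things in the scene. Friction and masses are not known exactly. Their poses are not given: they have to be found in the camera images.
- meter: the bench meter, fixed: white low case 150 x 260 x 45 mm on the worktop, long side (its y) roughly across the robot's view; keys on the robot-side half of its top, dark display behind them, sensor stud near its right end. Origin at the centre of its underside
- key_bar_top (a point): centre of the top face of the bar key (white, 14 x 42 mm, long side along the row). The three white keys stand in a row along the meter's long side, 52 mm apart, on the robot-side half of its top; which key has which place varies. Key tops are 61 mm above the worktop, 12 mm proud of their black bezels
- key_square_top (a point): centre of the top face of the square key (white, 25 x 25 mm) in the same row
- key_round_top (a point): centre of the top face of the round key (white, 27 mm across) in the same row
- key_bar (a joint): how far the bar key is pressed (m): 0 up, 0.005 fully down; all three keys spring back; about 1 N starts them, about 4 N takes them fully down; counted as pressed beyond 0.0035
- key_square (a joint): the same for the square key
- key_round (a joint): the same for the round key
- stud_base (a point): foot of the sensor stud: the point on its axis level with the top of the meter's case, 45 mm above the worktop; z up. The stud is an upright steel pin, 21 mm across, 30 mm high, tapering to 10 mm over its top 6 mm, near the end of the case to the robot's right. Four small sprung pawls stick out of its side, to 14 mm from the axis, 11 mm above the case
- stud_tip (a point): top of the stud, on its axis, 30 mm above stud_base
- gasket (a joint): how far the black springy sealing ring round the stud's foot (39 mm across, top 5.5 mm above the case) is squeezed (m): 0 free, 0.0025 fully squeezed (about 7 N); less than 0.001 if the cap is only snapped on and not pressed
- cap_knob (a point): middle of the knob of the loose cap, on its axis, 47 mm above its open rim. The knob is 20 mm across and 22 mm high, on top of the skirt (from 36 to 58 mm above the rim)
- cap_rim (a point): centre of the cap's open lower rim, on its axis; z is the cap's axis, up. Pushed on the stud, the lip meets the pawls with the rim about 14 mm above stud_base, clicks past them at about 11 mm (push peaks at 7 to 11 N, then the pawls pull the cap down), meets the sealing ring at 5.5 mm and is hard down at 3 mm
- cap: the loose cap: grey plastic, about 40 g, 58 mm high, standing upright, open side down, on the worktop to the robot's right of the meter; round ribbed skirt 35 mm across and 36 mm high, a knob on top. The skirt is hollow, 32 mm deep, with a lip 24 mm across inside its rim (3 mm wider than the stud). Its origin is the centre of its lower rim
- wash_bottle: white bottle, 64 mm across, 131 mm high, standing; origin at its underside; bystander
- specimen_cup: clear specimen cup with screw lid, 62 mm across, 61 mm high; origin at its underside; bystander
- tape_roll: brown tape roll standing on end, 36 mm across, 46 mm high; origin at its underside; bystander
- tips_carton: carton, 70 x 120 x 70 mm; origin at its underside; bystander
- marker: marker pen lying, 135 mm long; origin at its underside; bystander
- mouse: computer mouse, 108 x 58 x 38 mm; origin at its underside; bystander
Not all that is in view belongs to the job. Leave any red look-alike of the cap alone.

How it is judged:
By the outcome, as a careful person would: the job done as asked, in the order asked, and still so for the second after the job is handed in, while the arm keeps its last pose, push and grip.
It also fails if it takes over 64 s, if anything falls off the work surface, if the arm or the gripper's body presses on something with over 40 N, if the wrist force passes 120 N, or if a joint passes its speed limit or range.

## Working session

There is one attempt and no reset: what is moved stays moved. The work goes in short steps, Python scripts to look and compute and a tool call to move; the robot and the scene stay as the last step left them, time stands still between calls to the robot, and variables do not carry over. Pictures are saved under pics/ and viewed, and the job is handed in when it is done.

Besides the shell and the picture viewer there is one more tool, called as name(argument=value, ...), one argument or row to a line, values as JSON. send_rows: Moves the arm, as the interface text tells. Its arguments: {"type":"object","properties":{"plan":{"type":"array","items":{"type":"object","properties":{"tx":{"type":"number"},"ty":{"type":"number"},"tz":{"type":"number"},"roll":{"type":"number"},"gripper":{"type":"number"}}}},"newtons":{"type":"number"}},"required":["plan"]}

```bash
mkdir -p pics; ls; python3 - <<'E'
from rig import arm, optics, workorder
import cv2, pickle
print(arm.sense())
for n in ["scene","top","wrist"]:
    c=optics.capture(n); pickle.dump(c,open(f"{n}0.pkl","wb"))
    cv2.imwrite(f"pics/{n}0.png",c["pixels"][:,:,::-1])
    print(n,c["camera_matrix"],c["k1"],c.get("extrinsics",c.get("tool_from_camera")))
E
```

```text
pics
{'time_s': 0.0, 'q': array([-7.70293404e+01,  2.02633362e+01,  9.36287324e+01, -4.21994662e-04,
        6.61901044e+01, -1.35335977e-01]), 'dq': array([-0.05860823, -0.00756398, -0.04609512,  0.04309896,  0.0084119 ,
        0.05131945]), 'joint_efforts': array([-2.10940438e-03, -5.93853307e+01, -3.34223199e+01,  6.95581944e-02,
        2.33400834e-02, -1.18084959e-04]), 'eef_pos': array([ 141.61563868, -608.16989354,  179.45705749]), 'orientation': array([-179.86631227,   89.91782603,  103.23985399]), 'ft_force': array([-0.88124401,  0.06841478, -0.40614721]), 'moment': array([-0.01889325,  0.03156999,  0.00086069]), 'grip_width': 91.57768815359275}
scene [[465.02099662   0.         284.46409156]
 [  0.         465.02099662 211.52680633]
 [  0.           0.           1.        ]] -0.04763968585983304 [[-8.96263592e-01 -4.43161205e-01 -1.78806844e-02  4.65263641e+02]
 [ 2.88407457e-01 -6.12964295e-01  7.35592219e-01 -2.93885120e+02]
 [-3.36946155e-01  6.54127602e-01  6.77188577e-01 -9.41231977e+02]
 [ 0.00000000e+00  0.00000000e+00  0.00000000e+00  1.00000000e+00]]
top [[486.61194415   0.         271.93417351]
 [  0.         486.61194415 209.29501476]
 [  0.           0.           1.        ]] 0.050867374694699534 [[-7.69363022e-03 -9.99931735e-01  8.79397691e-03 -1.12236562e+02]
 [ 9.84981543e-01 -6.06106823e-03  1.72553250e-01 -5.48197037e+02]
 [-1.72488169e-01  9.98946584e-03  9.84960934e-01 -1.04782279e+03]
 [ 0.00000000e+00  0.00000000e+00  0.00000000e+00  1.00000000e+00]]
wrist [[308.31836567   0.         278.55381354]
 [  0.         308.31836567 213.69497825]
 [  0.           0.           1.        ]] -0.04884783564223855 [[-2.01204145e-04  2.57470722e-01 -9.66286079e-01 -2.03799932e+02]
 [-2.64207041e-04  9.66286051e-01  2.57470770e-01  7.23913438e+01]
 [ 9.99999945e-01  3.07103772e-04 -1.26395181e-04  1.38654576e+00]
 [ 0.00000000e+00  0.00000000e+00  0.00000000e+00  1.00000000e+00]]
```

View pics/scene0.png

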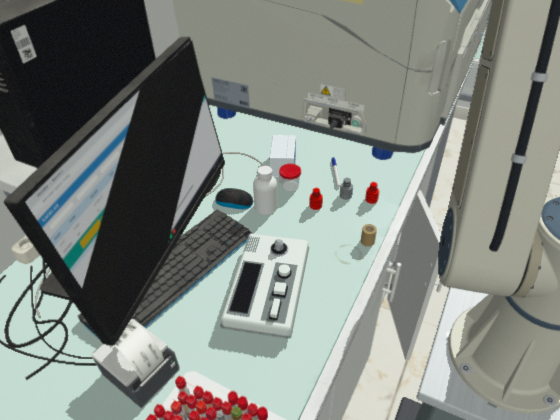

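View pics/top0.png

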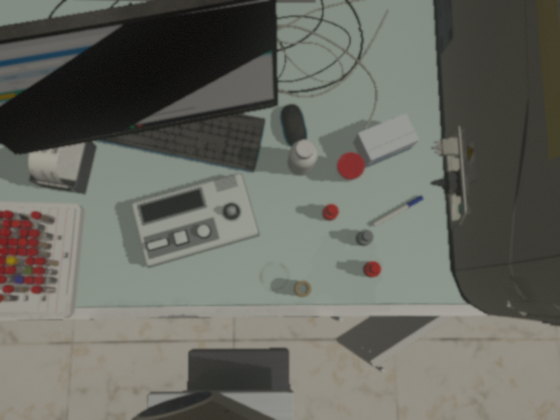

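View pics/wrist0.png

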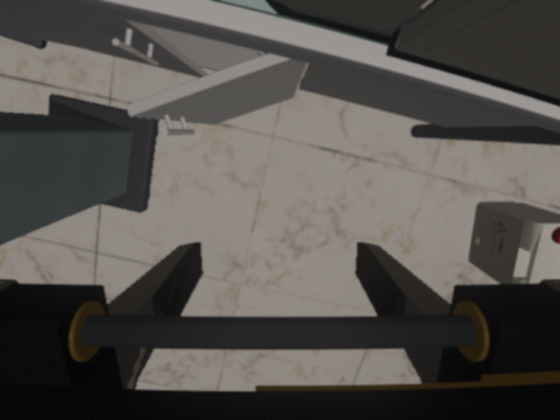

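The top picture shows the meter at about (195,218), with the keys from left to right as bar (157,243), square (180,238) and round (204,231). The stud is at (232,211). The grey cap is at (364,238), with red look-alikes at (330,212) and (372,269).

```bash
cat > h.py <<'E'
import numpy as np, cv2
def ray(c,u,v):
    K=c["camera_matrix"];k=c["k1"]
    a=np.array([(u-K[0,2])/K[0,0],(v-K[1,2])/K[1,1]]);r=np.linalg.norm(a);s=r
    for _ in range(20): s=r/(1+k*s*s)
    a=a*(s/r if r else 1)
    return np.array([a[0],-a[1],-1.0])
def world(c,u,v,z=None,E=None):
    """z given: intersect world plane z; else use depth"""
    E=c["extrinsics"] if E is None else E
    R=E[:3,:3];t=E[:3,3];o=-R.T@t;d=R.T@ray(c,u,v)
    if z is None: return o+d*c["range_z"][int(round(v)),int(round(u))]
    return o+d*(z-o[2])/d[2]
def proj(c,p,E=None):
    E=c["extrinsics"] if E is None else E
    q=E[:3,:3]@np.asarray(p,float)+E[:3,3];a=np.array([q[0],-q[1]])/-q[2]
    a=a*(1+c["k1"]*(a@a));K=c["camera_matrix"]
    return a[0]*K[0,0]+K[0,2],a[1]*K[1,1]+K[1,2]
def Rot(o):
    from scipy.spatial.transform import Rotation as R
    return R.from_euler('xyz',o,degrees=True).as_matrix()
def wristE(c,s):
    T=np.eye(4);T[:3,:3]=Rot(s["orientation"]);T[:3,3]=s["eef_pos"]
    return np.linalg.inv(T@c["tool_from_camera"])
def crop(c,x0,y0,x1,y1,f,name):
    im=c["pixels"][y0:y1,x0:x1,::-1]
    cv2.imwrite("pics/"+name,cv2.resize(im,None,fx=f,fy=f,interpolation=cv2.INTER_CUBIC))
E
python3 - <<'E'
import pickle
from h import *
c=pickle.load(open("top0.pkl","rb"));s=pickle.load(open("scene0.pkl","rb"))
crop(c,125,165,265,270,5.7,"topm.png");crop(c,260,130,440,300,4.4,"topc.png")
crop(s,215,220,315,340,5,"scm.png");crop(s,230,130,400,260,4.5,"scc.png")
E
```

```text
(no output)
```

View pics/topm.png

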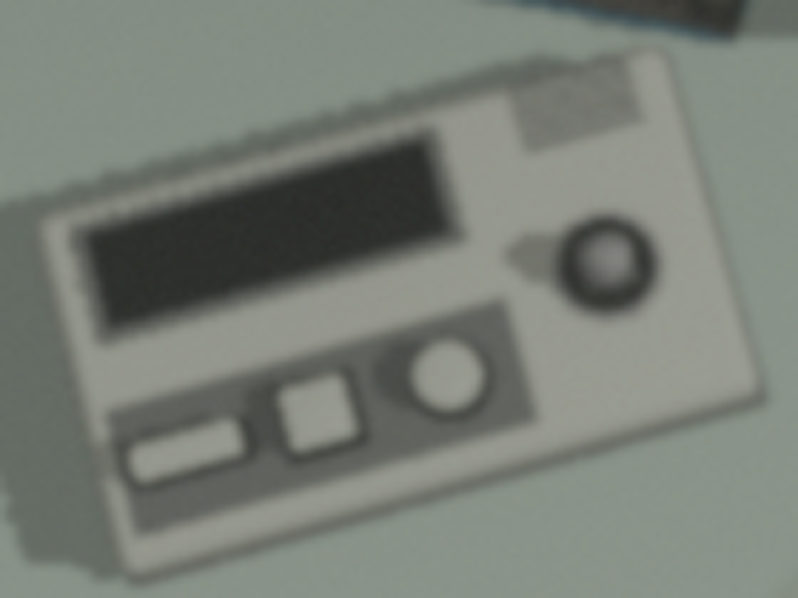

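View pics/topc.png

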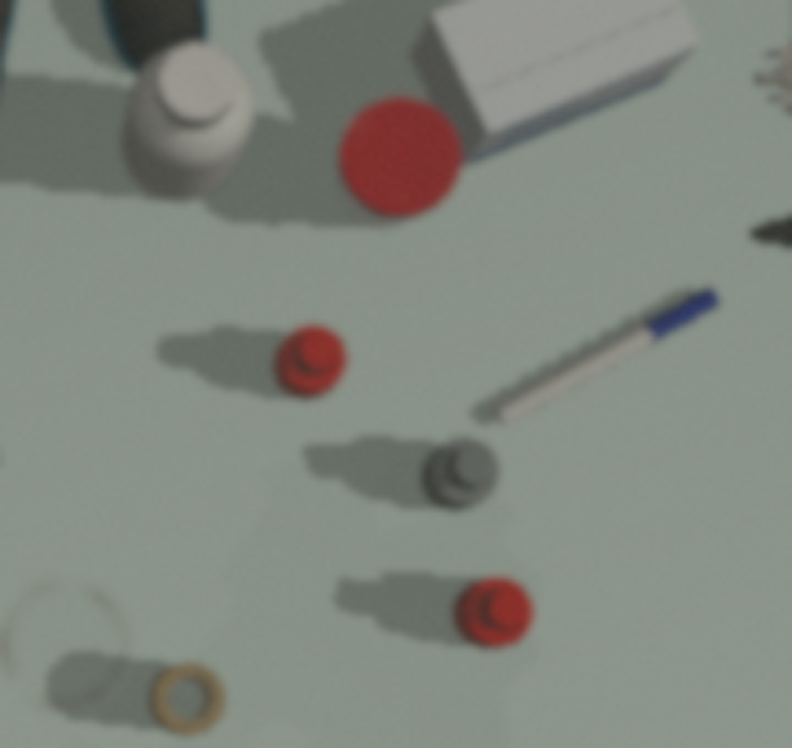

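View pics/scm.png

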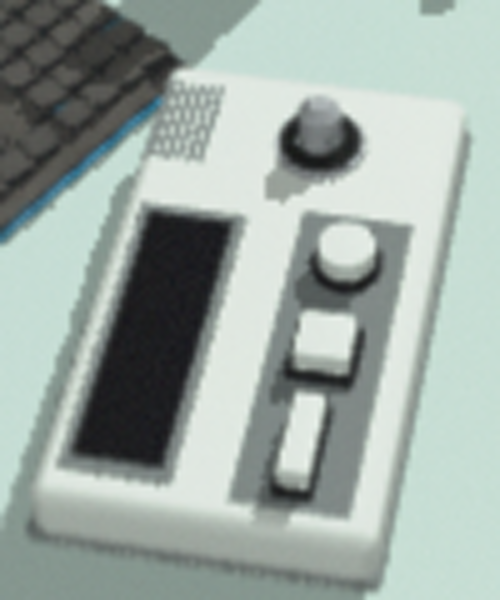

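View pics/scc.png

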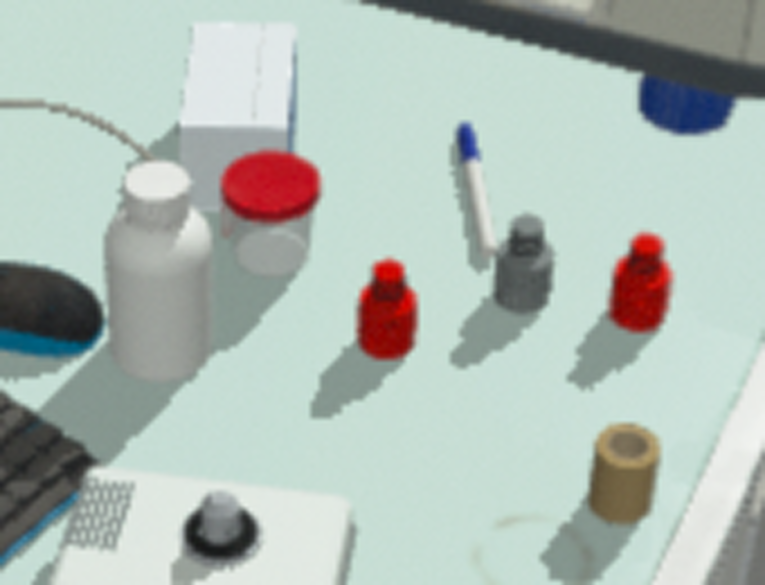

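```bash
python3 - <<'E'
import pickle
from h import *
np.set_printoptions(precision=1,suppress=True)
c=pickle.load(open("top0.pkl","rb"));s=pickle.load(open("scene0.pkl","rb"))
f=lambda p,o,k:((p[0]+.5)/k-.5+o[0],(p[1]+.5)/k-.5+o[1])
print("TOP")
for n,p,z in [("bar",(185,452),61),("sq",(317,413),61),("rd",(449,377),61),("gask",(607,265),50.5),("tip",(608,255),75),("c1",(45,225),45),("c2",(660,50),45),("c3",(765,395),45),("c4",(140,575),45)]:
    q=f(p,(125,165),5.7);print(n,q,world(c,*q,z),world(c,*q))
for n,p,z in [("knob",(474,468),58),("skirt",(459,478),36),("redA",(315,354),58),("redB",(502,609),58),("tape",(187,697),46),("markR",(505,412),10)]:
    q=f(p,(260,130),4.4);print(n,q,world(c,*q,z),world(c,*q))
print("SCENE")
for n,p,z in [("bar",(306,422),61),("sq",(327,330),61),("rd",(347,246),61),("tip",(323,102),75)]:
    q=f(p,(215,220),5);print(n,q,world(s,*q,z),world(s,*q))
q=f((528,224),(230,130),4.5);print("knob",world(s,*q,58),world(s,*q))
for x in (150,200,250,300,350,400): 
  print(x,[int(world(s,x2,100)[2]) for x2 in (x,)],[int(world(c,460,y)[2]) for y in (x,)])
print(world(c,445,200),world(c,455,200),world(c,480,200),world(c,440,250))
E
```

```text
TOP
bar (157.0438596491228, 243.8859649122807) [469.9 135.9  61. ] [469.8 135.6  62.4]
sq (180.2017543859649, 237.0438596491228) [484.5  86.   61. ] [484.9  86.5  58.1]
rd (203.359649122807, 230.72807017543857) [498.1  35.6  61. ] [498.7  36.1  56.6]
gask (231.07894736842104, 211.07894736842104) [543.5 -24.3  50.5] [539.  -26.3  76.6]
tip (231.25438596491227, 209.32456140350877) [543.2 -26.5  75. ] [542.5 -26.8  78.7]
c1 (132.48245614035088, 204.06140350877195) [561.8 197.3  45. ] [561.6 197.   46.2]
c2 (240.37719298245614, 173.359649122807) [631.8 -44.6  45. ] [643.7 -41.9  -2. ]
c3 (258.79824561403507, 233.8859649122807) [492.3 -86.2  45. ] [497.9 -85.4  -0.7]
c4 (149.14912280701753, 265.46491228070175) [424.1 155.1  45. ] [424.4 156.   41.2]
knob (367.34090909090907, 235.97727272727272) [ 484.5 -326.3   58. ] [ 484.6 -326.5   57.1]
skirt (363.9318181818182, 238.25) [ 482. -323.   36.] [ 479.6 -318.6   57.7]
redA (331.20454545454544, 210.0681818181818) [ 543.1 -248.2   58. ] [ 543.1 -248.2   57.9]
redB (373.70454545454544, 268.02272727272725) [ 414.2 -337.1   58. ] [ 414.2 -337.1   57.9]
tape (302.1136363636364, 288.02272727272725) [ 372.1 -180.9   46. ] [ 372.8 -184.3   -2.6]
markR (374.3863636363636, 223.25) [ 519.8 -353.8   10. ] [ 518.8 -352.2   17. ]
SCENE
bar (275.8, 304.0) [472.7 132.3  61. ] [473.3 131.2  59.3]
sq (280.0, 285.6) [486.7  85.1  61. ] [486.   86.2  62.7]
rd (284.0, 268.8) [499.9  38.7  61. ] [499.5  39.4  61.9]
tip (279.2, 240.0) [543.6 -24.8  75. ] [544.4 -26.2  73.3]
knob [ 486.8 -325.1   58. ] [ 487.2 -326.4   56.9]
150 [448] [170]
200 [356] [102]
250 [121] [125]
300 [161] [0]
350 [197] [-763]
400 [232] [-758]
[ 563.5 -500.6   62.8] [ 555.6 -506.9  102.8] [ 528.7 -498.4  241. ] [ 457.9 -504.1    0.3]
```

```bash
python3 - <<'E'
import pickle
from h import *
from rig import arm
np.set_printoptions(precision=3,suppress=True)
c=pickle.load(open("top0.pkl","rb"));s=pickle.load(open("scene0.pkl","rb"))
print(Rot(arm.sense()["orientation"]))
for p in [(5,148),(100,140),(200,125),(270,103),(275,60),(275,20),(300,160),(303,150)]: print("top",p,world(c,*p))
for p in [(190,45),(220,155),(130,320),(40,210)]: print("sc",p,world(s,*p))
E
```

```text
[[-0.     0.974  0.227]
 [ 0.001  0.227 -0.974]
 [-1.    -0.    -0.001]]
top (5, 148) [705.72  510.265   2.002]
top (100, 140) [724.187 290.37    6.514]
top (200, 125) [755.93   52.638  21.63 ]
top (270, 103) [ 743.26  -112.387  185.786]
top (275, 60) [ 765.994 -120.685  324.619]
top (275, 20) [ 780.337 -119.271  426.579]
top (300, 160) [ 646.203 -177.358  103.433]
top (303, 150) [ 660.985 -182.322  128.881]
sc (190, 45) [ 775.748 -100.843  475.855]
sc (220, 155) [ 745.321 -111.766  201.088]
sc (130, 320) [712.837 306.173  78.536]
sc (40, 210) [684.947 384.061 453.783]
```

send_rows(
  plan=[
    {"ty":0.03,"tz":-0.036,"gripper":1},
    {"ty":0.06,"tz":-0.072,"gripper":1},
    {"ty":0.09,"tz":-0.109,"gripper":1},
    {"ty":0.12,"tz":-0.146,"gripper":1},
    {"ty":0.15,"tz":-0.183,"gripper":1},
  ],
  newtons=20,
)

```text
$.plan[0]: bad value
```

send_rows(
  plan=[
    {"ty":0.03,"tz":-0.036,"gripper":1},
    {"ty":0.06,"tz":-0.072,"gripper":1},
    {"ty":0.09,"tz":-0.109,"gripper":1},
    {"ty":0.12,"tz":-0.146,"gripper":1},
    {"ty":0.15,"tz":-0.183,"gripper":1},
  ],
)

```text
$.plan[0]: bad value
```

send_rows(
  plan=[
    {"ty":0.03,"tz":-0.036,"gripper":1},
    {"ty":0.06,"tz":-0.072,"gripper":1},
    {"ty":0.09,"tz":-0.109,"gripper":1},
    {"ty":0.12,"tz":-0.146,"gripper":1},
    {"ty":0.15,"tz":-0.183,"gripper":1},
  ],
)

```text
$.plan[0]: bad value
```

send_rows(
  plan=[
    {"tx":0,"ty":0.03,"tz":-0.036,"roll":0,"gripper":1},
    {"tx":0,"ty":0.06,"tz":-0.072,"roll":0,"gripper":1},
    {"tx":0,"ty":0.09,"tz":-0.109,"roll":0,"gripper":1},
    {"tx":0,"ty":0.12,"tz":-0.146,"roll":0,"gripper":1},
    {"tx":0,"ty":0.15,"tz":-0.183,"roll":0,"gripper":1},
  ],
  newtons=20,
)

```text
time_s: 0.65
eef_pos: [246.7, -394.7, 180.0]
orientation: [133.6, 90.0, 56.7]
ft_force: [1.4, -0.6, 0.2]
grip_width: 53.7
```

send_rows(
  plan=[
    {"tx":0,"ty":0.03,"tz":-0.036,"roll":0,"gripper":1},
    {"tx":0,"ty":0.06,"tz":-0.072,"roll":0,"gripper":1},
    {"tx":0,"ty":0.09,"tz":-0.109,"roll":0,"gripper":1},
    {"tx":0,"ty":0.12,"tz":-0.146,"roll":0,"gripper":1},
    {"tx":0,"ty":0.15,"tz":-0.183,"roll":0,"gripper":1},
  ],
)

```text
time_s: 1.15
eef_pos: [351.3, -182.4, 180.3]
orientation: [51.5, 90.0, -25.4]
ft_force: [0.1, 0.6, 0.2]
grip_width: 13.6
```

send_rows(
  plan=[
    {"tx":0,"ty":0.03,"tz":-0.036,"roll":0,"gripper":1},
    {"tx":0,"ty":0.06,"tz":-0.072,"roll":0,"gripper":1},
    {"tx":0,"ty":0.09,"tz":-0.109,"roll":0,"gripper":1},
    {"tx":0,"ty":0.12,"tz":-0.146,"roll":0,"gripper":1},
    {"tx":0,"ty":0.15,"tz":-0.183,"roll":0,"gripper":1},
  ],
)

```text
time_s: 1.65
eef_pos: [455.9, 30.1, 180.2]
orientation: [59.1, 90.0, -17.8]
ft_force: [1.6, -0.3, -0.4]
grip_width: 0.6
```

```bash
cat > look.py <<'E'
import sys
from h import *
from rig import arm,optics
import pickle
n=sys.argv[1]
s=arm.sense();c=optics.capture("wrist");pickle.dump((s,c),open(n+".pkl","wb"))
cv2.imwrite(f"pics/{n}.png",c["pixels"][:,:,::-1])
np.set_printoptions(precision=3,suppress=True)
print(s["time_s"],s["eef_pos"],s["ft_force"],s["grip_width"]);print(Rot(s["orientation"]))
E
python3 look.py w1
```

```text
1.65 [455.918  30.115 180.245] [ 1.594 -0.271 -0.385] 0.6152495409418581
[[ 0.     0.974  0.227]
 [-0.     0.227 -0.974]
 [-1.     0.     0.   ]]
```

View pics/w1.png

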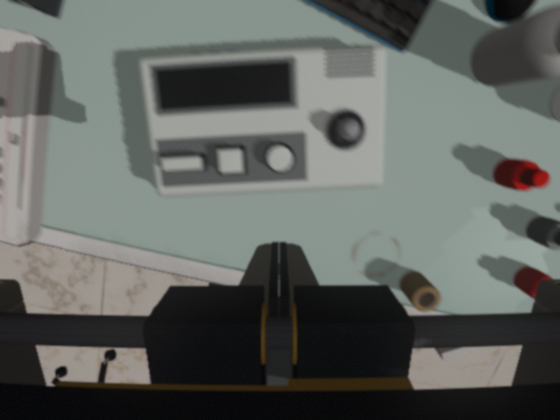

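The wrist picture shows the keys: bar (181,162), square (231,160), round (280,157). The stud is at (346,128).

```bash
python3 - <<'E'
import pickle
from h import *
np.set_printoptions(precision=1,suppress=True)
s,c=pickle.load(open("w1.pkl","rb"));E=wristE(c,s)
crop(c,140,90,400,210,3,"w1c.png")
for n,p,z in [("bar",(181,162),61),("sq",(231,160),61),("rd",(280,157),61),("tip",(349,127),75),("tcp",(279,243),180)]:
    print(n,world(c,*p,z,E=E),world(c,*p,E=E))
E
```

```text
bar [474.2 137.5  61. ] [474.3 137.3  61.6]
sq [488.   86.8  61. ] [487.8  87.   59.9]
rd [502.4  37.9  61. ] [502.3  37.9  59.4]
tip [546.9 -20.4  75. ] [547.1 -21.   72.1]
tcp [453.1  27.7 180. ] [466.2  30.8 216.5]
```

View pics/w1c.png

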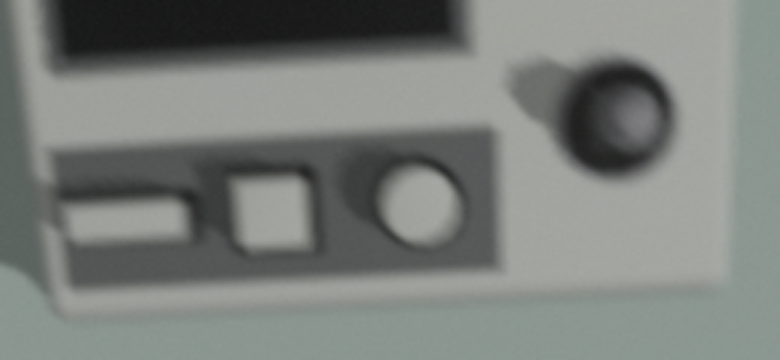

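send_rows(
  plan=[
    {"tx":0.015,"ty":0.013,"tz":-0.033,"roll":0,"gripper":1},
    {"tx":0.045,"ty":0.026,"tz":-0.066,"roll":0,"gripper":1},
    {"tx":0.075,"ty":0.039,"tz":-0.0986,"roll":0,"gripper":1},
    {"tx":0.105,"ty":0.0394,"tz":-0.0986,"roll":0,"gripper":1},
    {"tx":0.105,"ty":0.0394,"tz":-0.0986,"roll":0,"gripper":1},
  ],
)

```text
time_s: 2.2
eef_pos: [468.4, 133.0, 71.9]
orientation: [-87.4, 89.6, -164.2]
ft_force: [-0.2, 0.4, -0.4]
grip_width: 0.5
```

send_rows(
  plan=[
    {"tx":0.007,"ty":0,"tz":0,"roll":0,"gripper":1},
    {"tx":0.014,"ty":0,"tz":0,"roll":0,"gripper":1},
    {"tx":0.017,"ty":0,"tz":0,"roll":0,"gripper":1},
    {"tx":0.019,"ty":0,"tz":0,"roll":0,"gripper":1},
    {"tx":0.019,"ty":0,"tz":0,"roll":0,"gripper":1},
  ],
)

```text
time_s: 2.7
eef_pos: [471.8, 132.8, 56.5]
orientation: [92.9, 90.0, 16.0]
ft_force: [-0.3, 0.0, 0.4]
grip_width: 0.5
```

```bash
python3 look.py w2; python3 -c "
import pickle
from h import *
s,c=pickle.load(open('w2.pkl','rb'));crop(c,190,150,400,290,3.8,'w2c.png')"
```

```text
2.7 [471.805 132.76   56.533] [-0.272  0.008  0.359] 0.4560751493472533
[[ 0.001  0.974  0.226]
 [ 0.     0.226 -0.974]
 [-1.     0.001 -0.   ]]
```

View pics/w2c.png

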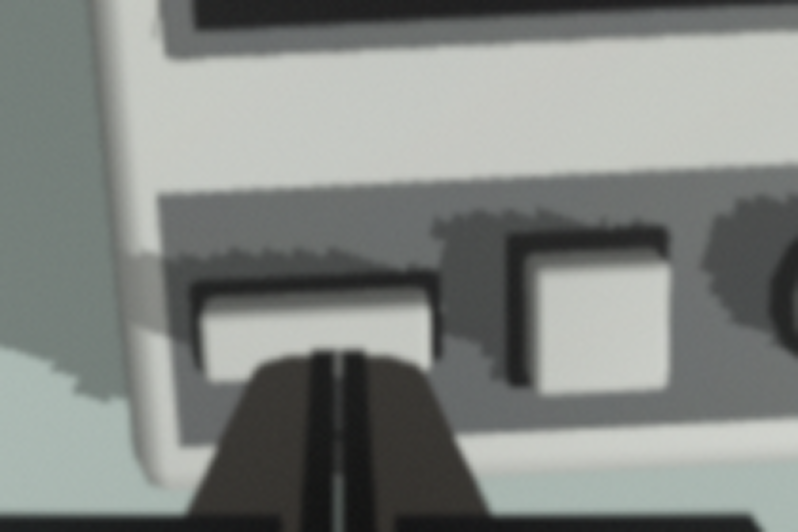

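```bash
python3 - <<'E'
import pickle
from h import *
from rig import arm
np.set_printoptions(precision=2,suppress=True)
s,c=pickle.load(open("w2.pkl","rb"));E=wristE(c,s)
p=s["eef_pos"];R=Rot(s["orientation"])
for d in [(0,0,0),(0,10,0),(0,-10,0),(0,10,18),(0,10,-18)]:
    q=proj(c,p+R@np.array(d),E);print(d,q,((q[0]-190)*3.8,(q[1]-150)*3.8))
for u,v in [(280,240),(279,246),(250,234),(275,236),(265,247),(290,250)]: print(world(c,u,v,E=E))
f=lambda p:((p[0]+.5)/3.8-.5+190,(p[1]+.5)/3.8-.5+150)
for q,z in [((315,345),61),((315,345),56),((602,330),61)]: print(q,z,world(c,*f(q),z,E=E),world(c,*f(q),E=E))
for i in range(3): s=arm.sense();print(s["eef_pos"],s["ft_force"],s["joint_efforts"])
E
```

```text
(0, 0, 0) (np.float64(276.54123864121607), np.float64(238.68732992411074)) (np.float64(328.8567068366211), np.float64(337.0118537116208))
(0, 10, 0) (np.float64(276.5125668841149), np.float64(225.00925468110034)) (np.float64(328.7477541596366), np.float64(285.0351677881813))
(0, -10, 0) (np.float64(276.56958849166), np.float64(252.02865341512052)) (np.float64(328.96443626830796), np.float64(387.70888297745796))
(0, 10, 18) (np.float64(302.5596155708634), np.float64(224.99780849618685)) (np.float64(427.7265391692809), np.float64(284.99167228551))
(0, 10, -18) (np.float64(250.46923946681625), np.float64(225.01280510850705)) (np.float64(229.78310997390173), np.float64(285.0486594123268))
[472.63 130.48  60.04]
[482.21 133.48  97.83]
[472.19 151.48  59.95]
[474.92 134.53  60.75]
[479.71 140.99  97.48]
[482.84 127.43 102.01]
(315, 345) 61 [471.51 135.49  61.  ] [471.56 135.5   61.15]
(315, 345) 56 [469.73 135.18  56.  ] [471.56 135.5   61.15]
(602, 330) 61 [485.93  85.76  61.  ] [485.76  85.57  60.39]
[471.81 132.85  56.59] [ 0.29 -0.15  0.34] [ -0.06 -47.49 -24.65   0.01  -0.1   -0.  ]
[471.81 132.85  56.59] [ 0.29 -0.15  0.34] [ -0.06 -47.49 -24.65   0.01  -0.1   -0.  ]
[471.81 132.85  56.59] [ 0.29 -0.15  0.34] [ -0.06 -47.49 -24.65   0.01  -0.1   -0.  ]
```

```bash
python3 - <<'E'
import pickle
from h import *
from rig import optics
np.set_printoptions(precision=1,suppress=True)
s,c=pickle.load(open("w2.pkl","rb"));E=wristE(c,s);R=Rot(s["orientation"])
for u in (273,279,284):
  for v in range(238,262,3): print(u,v,R.T@(world(c,u,v,E=E)-s["eef_pos"]),c["pixels"][v,u])
x=optics.capture("scene");pickle.dump(x,open("s2.pkl","wb"));crop(x,180,190,340,340,4,"s2.png")
E
```

```text
273 238 [-3.1  1.6 -2.4] [196 198 192]
273 241 [-4.1 -0.2 -2.4] [154 156 150]
273 244 [-38.6  10.5  -1.8] [34 34 34]
273 247 [-43.1  10.4  -1.7] [28 29 29]
273 250 [-47.6  10.4  -1.6] [29 30 29]
273 253 [-51.6  10.3  -1.5] [29 30 29]
273 256 [-56.5  10.7  -1.5] [27 27 27]
273 259 [-58.8  10.   -1.4] [26 26 25]
279 238 [-4.4  2.1  1.7] [196 199 193]
279 241 [-3.8 -0.3  1.7] [166 169 163]
279 244 [-38.2  10.4   1.7] [85 86 84]
279 247 [-42.5  10.2   1.7] [80 81 79]
279 250 [-46.3   9.9   1.6] [52 53 52]
279 253 [-52.6  10.7   1.6] [49 50 49]
279 256 [-54.5   9.8   1.6] [47 48 48]
279 259 [-59.2  10.2   1.6] [49 50 50]
284 238 [-4.8  2.2  5.1] [196 199 193]
284 241 [-4.7 -0.   5.1] [155 156 152]
284 244 [-36.7   9.8   4.5] [34 35 34]
284 247 [-42.6  10.2   4.4] [29 30 28]
284 250 [-46.8  10.1   4.4] [30 30 30]
284 253 [-52.3  10.6   4.3] [29 28 28]
284 256 [-54.4   9.8   4.2] [27 28 28]
284 259 [-59.2  10.1   4.2] [27 28 27]
```

View pics/s2.png

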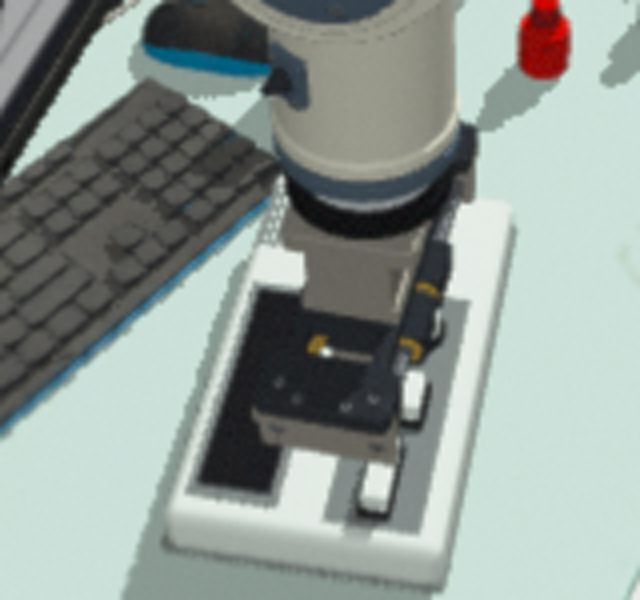

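```bash
python3 - <<'E'
import pickle
from h import *
s,_=pickle.load(open("w2.pkl","rb"));R=Rot(s["orientation"])
x=pickle.load(open("s2.pkl","rb"))
im=cv2.resize(x["pixels"][240:310,250:310,::-1],None,fx=10,fy=10,interpolation=cv2.INTER_CUBIC)
for h in (0,-19,-37,-60):
    for y,z in ((-10,-18),(-10,18),(10,18),(10,-18)):
        u,v=proj(x,s["eef_pos"]+R@np.array([h,y,z]));cv2.circle(im,(int((u-250)*10),int((v-240)*10)),5,{0:(0,0,255),-19:(0,255,0),-37:(255,0,0),-60:(0,255,255)}[h],-1)
cv2.imwrite("pics/s2p.png",im)
E
```

```text
(no output)
```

View pics/s2p.png

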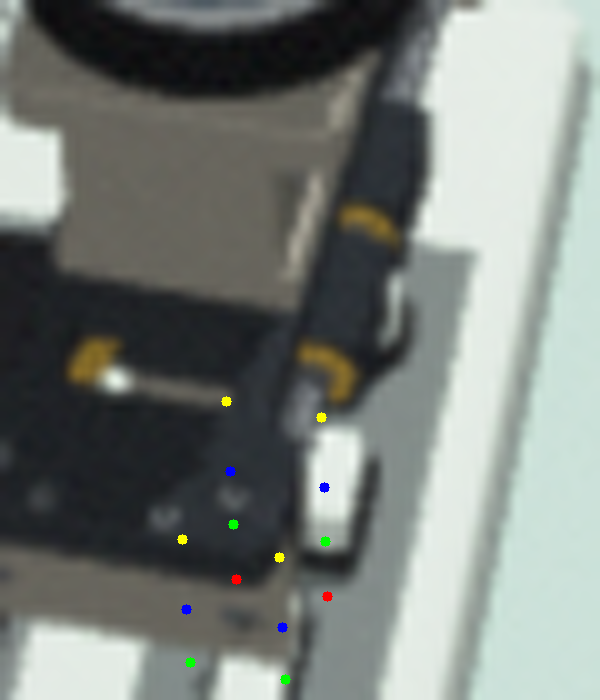

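```bash
python3 - <<'E'
import pickle
from h import *
np.set_printoptions(precision=1,suppress=True)
s,c=pickle.load(open("w2.pkl","rb"));E=wristE(c,s);R=Rot(s["orientation"])
for u in (265,279,200,150):
  for v in range(250,420,12): print(u,v,R.T@(world(c,u,v,E=E)-s["eef_pos"]),c["range_z"][v,u])
c=pickle.load(open("wrist0.pkl","rb"));
for u in (195,160,362,100):
  for v in range(235,345,10):
    r=ray(c,u,v)*c["range_z"][v,u];T=c["tool_from_camera"];print("w0",u,v,T[:3,:3]@r+T[:3,3])
E
```

```text
265 250 [-46.5  10.   -6. ] 168.11241
265 262 [-63.1  10.2  -5.3] 151.92679
265 274 [-76.8  10.4  -4.7] 138.68095
265 286 [-88.6  10.7  -4.2] 127.227646
265 298 [-98.3  10.8  -3.8] 117.78514
265 310 [-136.3   29.6   -2. ] 76.251015
265 322 [-138.1   27.4   -1.9] 75.1088
265 334 [-203.8   72.4    1.4] 0.0
265 346 [-140.8   22.6   -1.9] 73.68329
265 358 [-141.    19.2   -1.9] 74.36719
265 370 [-125.     1.2   -2.8] 94.42226
265 382 [-125.1   -3.4   -2.9] 95.54845
265 394 [-155.4   22.9   -1.3] 59.47295
265 406 [-158.8   23.5   -1.1] 56.055325
265 418 [-161.3   23.4   -1. ] 53.727356
279 250 [-46.3   9.9   1.6] 168.31273
279 262 [-62.7  10.1   1.6] 152.3668
279 274 [-76.6  10.3   1.6] 138.88777
279 286 [-77.9   5.    1.6] 138.96228
279 298 [-80.2   0.3   1.6] 138.01785
279 310 [-80.2  -5.9   1.6] 139.62833
279 322 [-136.9   26.6    1.5] 76.48176
279 334 [-138.2   24.1    1.5] 75.79404
279 346 [-139.5   21.6    1.5] 75.2044
279 358 [  56.2 -147.6    1.8] 307.8574
279 370 [  56.6 -162.9    1.8] 312.1759
279 382 [ 258.4 -372.6    2.2] 561.1826
279 394 [-156.1   23.5    1.5] 58.689835
279 4
[... 2026 characters left out ...]
]
w0 362 245 [-39.8  10.3  48.8]
w0 362 255 [-46.3   6.9  47.4]
w0 362 265 [-46.3   0.9  47.8]
w0 362 275 [-49.3  -3.7  47.4]
w0 362 285 [-49.1 -10.   47.9]
w0 362 295 [ 939.7 -582.4  348.6]
w0 362 305 [ 941.6 -630.8  352.8]
w0 362 315 [ 940.8 -678.6  356.3]
w0 362 325 [-137.1   25.8   22.3]
w0 362 335 [-139.8   24.8   21.7]
w0 100 235 [ 939.6 -319.8 -709. ]
w0 100 245 [ 946.7 -364.9 -720.1]
w0 100 255 [ 938.4 -404.9 -721.7]
w0 100 265 [ 944.4 -451.6 -732.7]
w0 100 275 [ 942.9 -496.  -739. ]
w0 100 285 [-127.4   31.5  -48.4]
w0 100 295 [-127.7   28.5  -48.8]
w0 100 305 [-130.1   26.8  -47.7]
w0 100 315 [-134.5   26.6  -45.3]
w0 100 325 [-138.    26.   -43.4]
w0 100 335 [-139.4   24.1  -43. ]
```

View pics/w2.png

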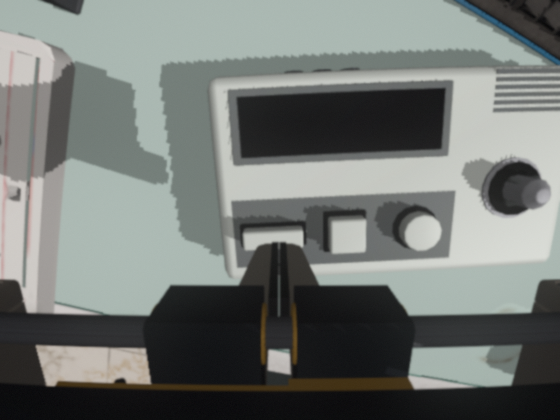

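The wrist depth shows the real fingertips about 37 mm short of the reported TCP, and the body is offset by the same amount. The zero force at z = 56 agrees with this. I'll find the key tops by contact instead.

send_rows(
  plan=[
    {"tx":0.01,"ty":0,"tz":0,"roll":0,"gripper":1},
    {"tx":0.02,"ty":0,"tz":-0.002,"roll":0,"gripper":1},
    {"tx":0.026,"ty":0,"tz":-0.002,"roll":0,"gripper":1},
    {"tx":0.028,"ty":0,"tz":-0.002,"roll":0,"gripper":1},
    {"tx":0.028,"ty":0,"tz":-0.002,"roll":0,"gripper":1},
  ],
)

```text
time_s: 3.3
eef_pos: [470.6, 134.9, 27.6]
orientation: [-87.3, 89.9, -164.2]
ft_force: [-0.3, 0.0, 0.3]
grip_width: 0.4
```

send_rows(
  plan=[
    {"tx":0.001,"ty":0,"tz":0,"roll":0,"gripper":1},
    {"tx":0.002,"ty":0,"tz":0,"roll":0,"gripper":1},
    {"tx":0.003,"ty":0,"tz":0,"roll":0,"gripper":1},
    {"tx":0.003,"ty":0,"tz":0,"roll":0,"gripper":1},
  ],
)

```text
time_s: 3.7
eef_pos: [471.3, 135.1, 25.4]
orientation: [94.7, 90.0, 17.8]
ft_force: [-0.7, -0.2, 2.5]
grip_width: 0.7
```

send_rows(
  plan=[
    {"tx":0.001,"ty":0,"tz":0,"roll":0,"gripper":1},
    {"tx":0.002,"ty":0,"tz":0,"roll":0,"gripper":1},
    {"tx":0.003,"ty":0,"tz":0,"roll":0,"gripper":1},
    {"tx":0.003,"ty":0,"tz":0,"roll":0,"gripper":1},
  ],
)

```text
time_s: 4.1
eef_pos: [471.3, 135.0, 22.2]
orientation: [95.1, 90.0, 18.2]
ft_force: [-0.3, 0.9, 3.6]
grip_width: 0.7
```

send_rows(
  plan=[
    {"tx":0.001,"ty":0,"tz":0,"roll":0,"gripper":1},
    {"tx":0.002,"ty":0,"tz":0,"roll":0,"gripper":1},
    {"tx":0.002,"ty":0,"tz":0,"roll":0,"gripper":1},
  ],
)

```text
time_s: 4.4
eef_pos: [471.4, 135.1, 21.5]
orientation: [92.5, 90.0, 15.6]
ft_force: [-5.3, -2.0, 23.9]
grip_width: 0.4
```

send_rows(
  plan=[
    {"tx":-0.014,"ty":0,"tz":0,"roll":0,"gripper":1},
    {"tx":-0.026,"ty":0.0005,"tz":0.005,"roll":0,"gripper":1},
    {"tx":-0.026,"ty":0.0035,"tz":0.04,"roll":0,"gripper":1},
    {"tx":-0.026,"ty":0.0035,"tz":0.051,"roll":0,"gripper":1},
    {"tx":-0.018,"ty":0.0035,"tz":0.051,"roll":0,"gripper":1},
  ],
)

```text
time_s: 4.9
eef_pos: [486.9, 85.0, 38.6]
orientation: [85.2, 89.9, 8.2]
ft_force: [0.0, -0.7, -0.1]
grip_width: 0.4
```

send_rows(
  plan=[
    {"tx":0.007,"ty":0,"tz":0,"roll":0,"gripper":1},
    {"tx":0.012,"ty":0,"tz":0,"roll":0,"gripper":1},
    {"tx":0.015,"ty":0,"tz":0,"roll":0,"gripper":1},
    {"tx":0.017,"ty":0,"tz":0,"roll":0,"gripper":1},
    {"tx":0.0175,"ty":0,"tz":0,"roll":0,"gripper":1},
  ],
)

```text
time_s: 5.4
eef_pos: [485.2, 86.5, 21.5]
orientation: [-94.3, 89.9, -171.2]
ft_force: [-7.8, -2.3, 26.7]
grip_width: 0.5
```

send_rows(
  plan=[
    {"tx":-0.014,"ty":0,"tz":0,"roll":0,"gripper":1},
    {"tx":-0.026,"ty":0.0005,"tz":0.005,"roll":0,"gripper":1},
    {"tx":-0.026,"ty":0.0035,"tz":0.04,"roll":0,"gripper":1},
    {"tx":-0.026,"ty":0.0035,"tz":0.0505,"roll":0,"gripper":1},
    {"tx":-0.018,"ty":0.0035,"tz":0.0505,"roll":0,"gripper":1},
  ],
)

```text
time_s: 5.9
eef_pos: [502.0, 36.8, 39.2]
orientation: [81.7, 89.9, 4.7]
ft_force: [0.1, -0.2, -0.0]
grip_width: 0.3
```

send_rows(
  plan=[
    {"tx":0.007,"ty":0,"tz":0,"roll":0,"gripper":1},
    {"tx":0.012,"ty":0,"tz":0,"roll":0,"gripper":1},
    {"tx":0.015,"ty":0,"tz":0,"roll":0,"gripper":1},
    {"tx":0.017,"ty":0,"tz":0,"roll":0,"gripper":1},
    {"tx":0.0175,"ty":0,"tz":0,"roll":0,"gripper":1},
  ],
)

```text
time_s: 6.4
eef_pos: [500.0, 38.2, 21.6]
orientation: [-107.3, 89.9, 175.9]
ft_force: [-8.1, 0.4, 19.4]
grip_width: 0.3
```

send_rows(
  plan=[
    {"tx":-0.045,"ty":0,"tz":0,"roll":0,"gripper":1},
    {"tx":-0.09,"ty":0,"tz":0,"roll":0,"gripper":1},
    {"tx":-0.115,"ty":-0.01,"tz":0.035,"roll":0,"gripper":0.02},
    {"tx":-0.13,"ty":-0.02,"tz":0.08,"roll":0,"gripper":0.02},
    {"tx":-0.13,"ty":-0.033,"tz":0.126,"roll":0,"gripper":0.02},
  ],
)

```text
time_s: 6.9
eef_pos: [499.3, -93.4, 153.8]
orientation: [68.0, 89.7, -8.7]
ft_force: [1.0, -0.0, 0.1]
grip_width: 22.7
```

send_rows(
  plan=[
    {"tx":0,"ty":-0.013,"tz":0.045,"roll":0,"gripper":0.02},
    {"tx":0,"ty":-0.026,"tz":0.09,"roll":0,"gripper":0.02},
    {"tx":0,"ty":-0.039,"tz":0.135,"roll":0,"gripper":0.02},
    {"tx":0,"ty":-0.052,"tz":0.18,"roll":0,"gripper":0.02},
    {"tx":0,"ty":-0.064,"tz":0.225,"roll":0,"gripper":0.02},
  ],
)

```text
time_s: 7.4
eef_pos: [485.8, -327.7, 151.0]
orientation: [114.8, 90.0, 37.9]
ft_force: [0.6, 0.2, 0.1]
grip_width: 44.9
```

```bash
python3 look.py w3
```

```text
7.4 [ 485.794 -327.691  151.042] [0.626 0.166 0.074] 44.89467137891185
[[ 0.     0.974  0.227]
 [ 0.     0.227 -0.974]
 [-1.     0.    -0.   ]]
```

View pics/w3.png

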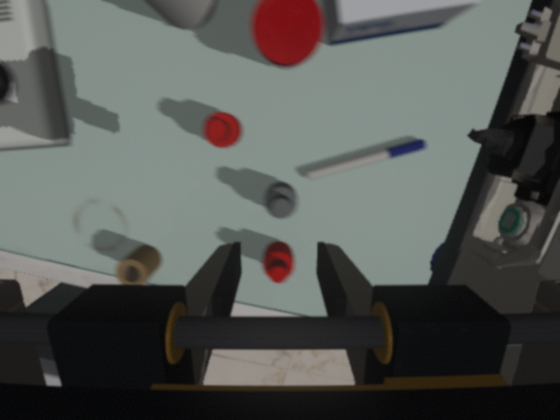

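The grey cap is at (282,199), centred between the fingers. The red one at (278,262) lies nearer the robot.

```bash
python3 - <<'E'
import pickle
from h import *
np.set_printoptions(precision=1,suppress=True)
s,c=pickle.load(open("w3.pkl","rb"));E=wristE(c,s);R=Rot(s["orientation"])
print("knob",proj(c,(485.5,-326,58),E),"red",proj(c,(414,-337,58),E),"mid fingers",proj(c,s["eef_pos"]+R@np.array([-35,10,0]),E))
crop(c,230,160,340,300,5,"w3c.png")
E
```

```text
knob (np.float64(275.39328268403204), np.float64(207.07979139681584)) red (np.float64(270.3515050160142), np.float64(273.6729693712448)) mid fingers (np.float64(276.14009452873694), np.float64(242.63858016579968))
```

View pics/w3c.png

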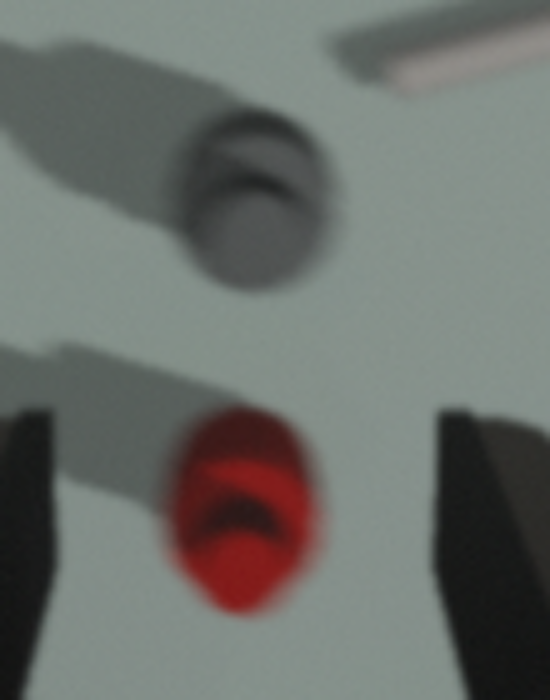

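send_rows(
  plan=[
    {"tx":0.03,"ty":0,"tz":0,"roll":0,"gripper":0.02},
    {"tx":0.06,"ty":0,"tz":0,"roll":0,"gripper":0.02},
    {"tx":0.08,"ty":0,"tz":0,"roll":0,"gripper":0.02},
    {"tx":0.085,"ty":0,"tz":0,"roll":0,"gripper":0.02},
    {"tx":0.085,"ty":0,"tz":0,"roll":0,"gripper":0.02},
  ],
)

```text
time_s: 7.95
eef_pos: [485.8, -325.4, 65.6]
orientation: [-141.0, 89.9, 142.2]
ft_force: [0.6, 0.1, 1.5]
grip_width: 45.3
```

send_rows(
  plan=[
    {"tx":0,"ty":0,"tz":0,"roll":0,"gripper":0.02},
    {"tx":0,"ty":0,"tz":0,"roll":0,"gripper":0.02},
  ],
)

```text
time_s: 8.15
eef_pos: [487.0, -326.5, 67.5]
orientation: [44.0, 89.9, -32.8]
ft_force: [-0.2, -0.0, -0.1]
grip_width: 45.3
```

```bash
python3 look.py w4; python3 - <<'E'
import pickle
from h import *
np.set_printoptions(precision=1,suppress=True)
s,c=pickle.load(open("w4.pkl","rb"));E=wristE(c,s);R=Rot(s["orientation"])
print("knob",proj(c,(485.5,-326,58),E),"mid fingers",proj(c,s["eef_pos"]+R@np.array([-35,10,0]),E))
crop(c,200,170,360,290,5,"w4c.png")
E
```

```text
8.15 [ 486.958 -326.533   67.458] [-0.153 -0.009 -0.141] 45.31005172028799
[[ 0.002  0.974  0.227]
 [-0.001  0.227 -0.974]
 [-1.     0.001  0.001]]
knob (np.float64(275.4407895480215), np.float64(236.03802452084955)) mid fingers (np.float64(276.14193115936047), np.float64(242.63846233496977))
```

View pics/w4c.png

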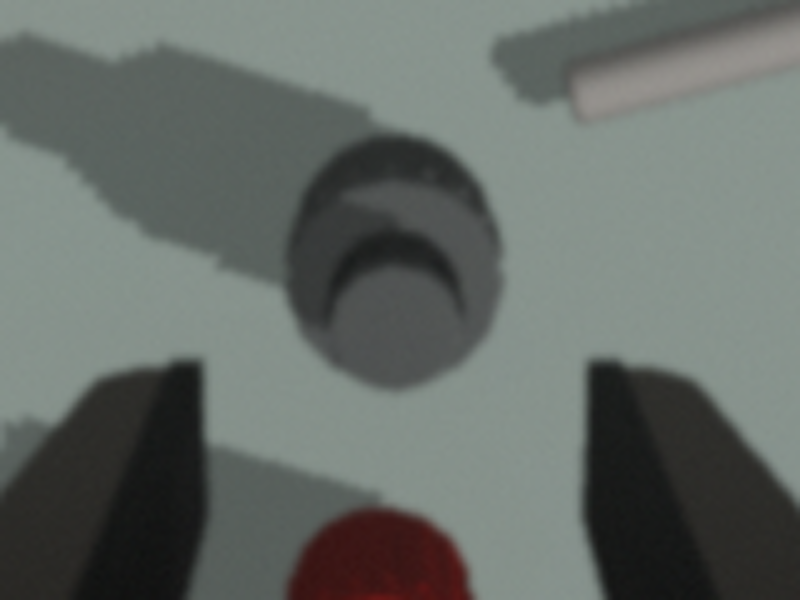

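send_rows(
  plan=[
    {"tx":0.025,"ty":0,"tz":0,"roll":0,"gripper":0.02},
    {"tx":0.045,"ty":0,"tz":0,"roll":0,"gripper":0.02},
    {"tx":0.056,"ty":0,"tz":0,"roll":0,"gripper":0.02},
    {"tx":0.06,"ty":0,"tz":0,"roll":0,"gripper":0.02},
    {"tx":0.06,"ty":0,"tz":0,"roll":0,"gripper":0.02},
  ],
)

```text
time_s: 8.7
eef_pos: [486.1, -326.2, 6.3]
orientation: [-148.7, 90.0, 134.4]
ft_force: [0.1, 1.0, 0.9]
grip_width: 44.8
```

send_rows(
  plan=[
    {"tx":0.001,"ty":0,"tz":0,"roll":0,"gripper":0.02},
    {"tx":0.002,"ty":0,"tz":0,"roll":0,"gripper":0.02},
    {"tx":0.003,"ty":0,"tz":0,"roll":0,"gripper":0.02},
    {"tx":0.003,"ty":0,"tz":0,"roll":0,"gripper":0.02},
  ],
)

```text
time_s: 9.1
eef_pos: [486.1, -326.2, 3.4]
orientation: [46.8, 90.0, -30.1]
ft_force: [-0.7, 0.3, -0.9]
grip_width: 45.2
```

send_rows(
  plan=[
    {"tx":0,"ty":0,"tz":0,"roll":0,"gripper":1},
    {"tx":0,"ty":0,"tz":0,"roll":0,"gripper":1},
    {"tx":0,"ty":0,"tz":0,"roll":0,"gripper":1},
    {"tx":0,"ty":0,"tz":0,"roll":0,"gripper":1},
    {"tx":0,"ty":0,"tz":0,"roll":0,"gripper":1},
  ],
  newtons=40,
)

```text
time_s: 9.6
eef_pos: [486.0, -326.1, 3.1]
orientation: [-132.7, 90.0, 150.5]
ft_force: [0.2, -0.5, 0.2]
grip_width: 17.9
```

send_rows(
  plan=[
    {"tx":0,"ty":0,"tz":0,"roll":0,"gripper":1},
    {"tx":-0.01,"ty":0,"tz":0,"roll":0,"gripper":1},
    {"tx":-0.04,"ty":0,"tz":0,"roll":0,"gripper":1},
    {"tx":-0.08,"ty":0,"tz":0,"roll":0,"gripper":1},
    {"tx":-0.11,"ty":0,"tz":0,"roll":0,"gripper":1},
  ],
)

```text
time_s: 10.1
eef_pos: [486.4, -326.4, 115.8]
orientation: [44.2, 89.9, -32.7]
ft_force: [0.1, -0.6, -1.2]
grip_width: 18.1
```

```bash
python3 look.py w5; python3 - <<'E'
import pickle
from h import *
s,c=pickle.load(open("w5.pkl","rb"))
crop(c,200,150,360,290,5,"w5c.png")
E
```

```text
10.1 [ 486.409 -326.391  115.845] [ 0.124 -0.56  -1.172] 18.11166172438952
[[ 0.001  0.974  0.227]
 [-0.001  0.227 -0.974]
 [-1.     0.001  0.001]]
```

View pics/w5c.png

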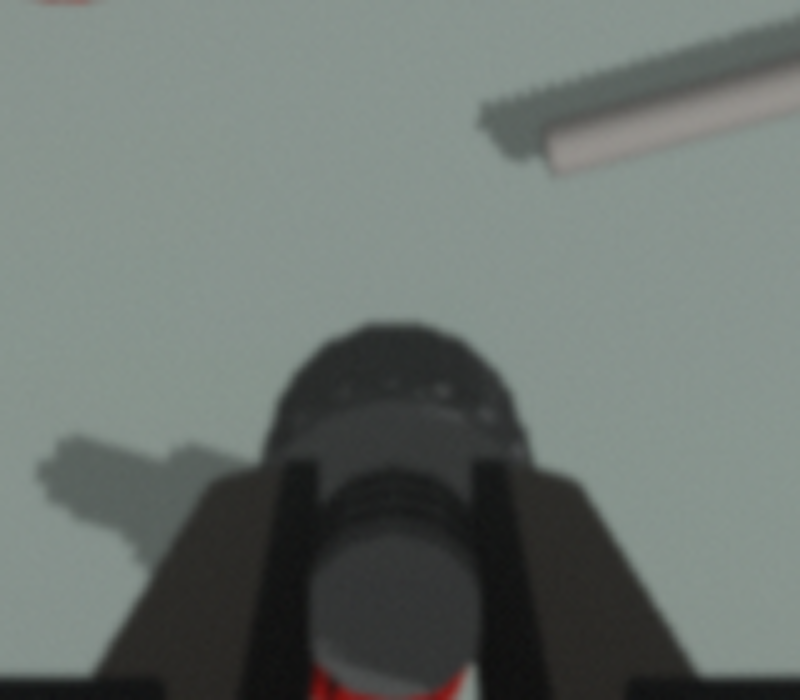

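```bash
python3 - <<'E'
import pickle
from h import *
s,c=pickle.load(open("w5.pkl","rb"));E=np.linalg.inv(c["tool_from_camera"])
def P(*p):
    u,v=proj(c,p,E);return round((u-200)*5+2,0),round((v-150)*5+2,0)
for y in (-2,0,2):
    print(y,"top c",P(-54.8,y,0),"far",P(-54.8,y+10,0),"near",P(-54.8,y-10,0),"skirt top far",P(-32.8,y+17.5,0),"rim far",P(3.2,y+17.5,0))
print(P(-34.5,10,0))
x=pickle.load(open("w2.pkl","rb"))
E

```

```text
-2 top c (np.float64(382.0), np.float64(637.0)) far (np.float64(381.0), np.float64(549.0)) near (np.float64(382.0), np.float64(721.0)) skirt top far (np.float64(383.0), np.float64(414.0)) rim far (np.float64(385.0), np.float64(333.0))
0 top c (np.float64(382.0), np.float64(619.0)) far (np.float64(381.0), np.float64(531.0)) near (np.float64(382.0), np.float64(704.0)) skirt top far (np.float64(383.0), np.float64(398.0)) rim far (np.float64(385.0), np.float64(319.0))
2 top c (np.float64(382.0), np.float64(602.0)) far (np.float64(381.0), np.float64(514.0)) near (np.float64(382.0), np.float64(688.0)) skirt top far (np.float64(383.0), np.float64(382.0)) rim far (np.float64(385.0), np.float64(305.0))
(np.float64(383.0), np.float64(464.0))
```

send_rows(
  plan=[
    {"tx":0,"ty":0.008,"tz":-0.028,"roll":0,"gripper":1},
    {"tx":0,"ty":0.019,"tz":-0.068,"roll":0,"gripper":1},
    {"tx":0,"ty":0.03,"tz":-0.108,"roll":0,"gripper":1},
    {"tx":0,"ty":0.042,"tz":-0.148,"roll":0,"gripper":1},
    {"tx":0,"ty":0.053,"tz":-0.188,"roll":0,"gripper":1},
  ],
)

```text
time_s: 10.65
eef_pos: [495.0, -129.6, 113.8]
orientation: [67.3, 90.0, -9.6]
ft_force: [-0.1, 0.1, -0.7]
grip_width: 17.8
```

send_rows(
  plan=[
    {"tx":0,"ty":0.011,"tz":-0.04,"roll":0,"gripper":1},
    {"tx":0,"ty":0.02,"tz":-0.075,"roll":0,"gripper":1},
    {"tx":0.005,"ty":0.026,"tz":-0.092,"roll":0,"gripper":1},
    {"tx":0.01,"ty":0.026,"tz":-0.092,"roll":0,"gripper":1},
    {"tx":0.01,"ty":0.026,"tz":-0.092,"roll":0,"gripper":1},
  ],
)

```text
time_s: 11.15
eef_pos: [499.1, -35.5, 102.9]
orientation: [-84.1, 90.0, -161.0]
ft_force: [-0.6, -0.0, -0.5]
grip_width: 18.0
```

send_rows(
  plan=[
    {"tx":0,"ty":0,"tz":0,"roll":0,"gripper":1},
    {"tx":0,"ty":0,"tz":0,"roll":0,"gripper":1},
  ],
)

```text
time_s: 11.35
eef_pos: [499.6, -36.5, 103.4]
orientation: [43.6, 90.0, -33.3]
ft_force: [0.9, 0.4, -0.6]
grip_width: 17.9
```

```bash
python3 look.py w6; python3 - <<'E'
import pickle
from h import *
s,c=pickle.load(open("w6.pkl","rb"))
crop(c,200,130,360,290,5,"w6c.png")
E
```

```text
11.35 [499.569 -36.53  103.395] [ 0.939  0.438 -0.648] 17.936474209416673
[[ 0.     0.974  0.226]
 [-0.     0.226 -0.974]
 [-1.     0.     0.   ]]
```

View pics/w6c.png

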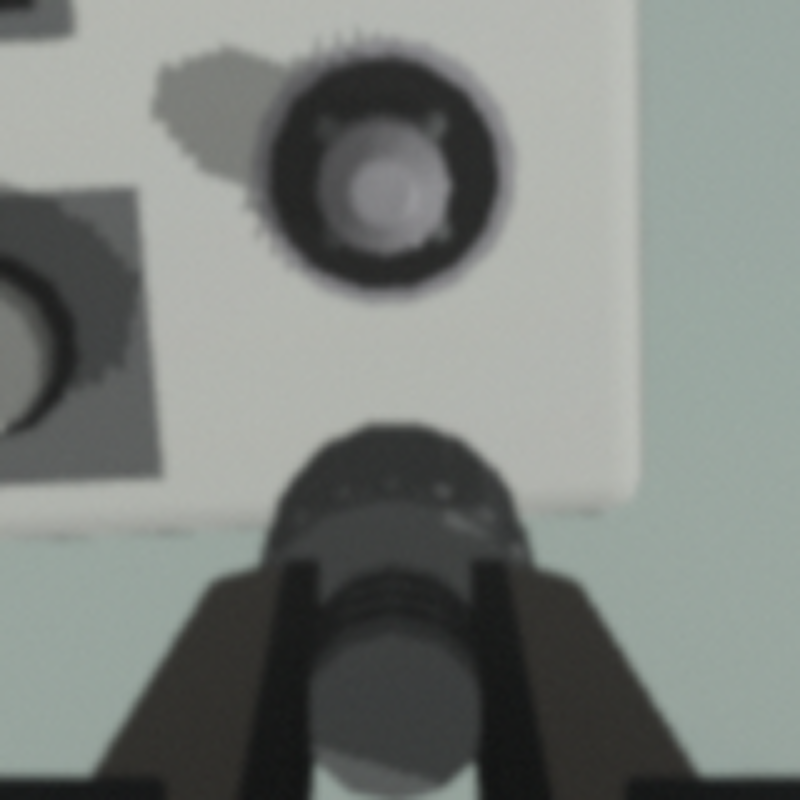

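```bash
python3 - <<'E'
import pickle
from h import *
np.set_printoptions(precision=2,suppress=True)
s,c=pickle.load(open("w6.pkl","rb"));T=c["tool_from_camera"]
E=np.linalg.inv(T)
f=lambda p:((p[0]+.5)/5-.5+200,(p[1]+.5)/5-.5+130)
def inplane(p,xt):
    d=T[:3,:3]@ray(c,*f(p));o=T[:3,3];return o+d*(xt-o[0])/d[0]
z=s["eef_pos"][2]
print("tip",inplane((385,188),z-75)); print("gask",inplane((386,172),z-50.5))
print("gask L,R,top,bot",[inplane(p,z-50.5) for p in ((268,172),(503,172),(386,52),(386,292))])
print("finger tip mid",inplane((395,562),-34.5),"knob top",inplane((395,715),-54.8),"rim far",inplane((395,425),3.2),"rim sides")
R=Rot(s["orientation"]);print(s["eef_pos"]+R@inplane((385,188),z-75))
E
```

```text
tip [28.4  46.62 -0.04]
gask [52.9  46.54 -0.02]
gask L,R,top,bot [array([ 52.9 ,  46.55, -19.55]), array([52.9 , 46.54, 19.34]), array([52.9 , 65.94,  0.01]), array([52.9 , 26.42, -0.05])]
finger tip mid [-34.5   10.21   1.43] knob top [-54.8    0.51   1.42] rim far [ 3.2  16.59  1.44] rim sides
[544.98 -25.98  75.01]
```

send_rows(
  plan=[
    {"tx":0,"ty":0.02,"tz":-0.001,"roll":0,"gripper":1},
    {"tx":0.005,"ty":0.038,"tz":-0.0015,"roll":0,"gripper":1},
    {"tx":0.014,"ty":0.0465,"tz":-0.0015,"roll":0,"gripper":1},
    {"tx":0.02,"ty":0.0465,"tz":-0.0015,"roll":0,"gripper":1},
    {"tx":0.02,"ty":0.0465,"tz":-0.0015,"roll":0,"gripper":1},
  ],
)

```text
time_s: 11.9
eef_pos: [542.7, -23.8, 81.8]
orientation: [-104.1, 89.8, 179.0]
ft_force: [-0.4, 0.3, -0.7]
grip_width: 17.7
```

send_rows(
  plan=[
    {"tx":0,"ty":0,"tz":0,"roll":0,"gripper":1},
    {"tx":0,"ty":0,"tz":0,"roll":0,"gripper":1},
  ],
)

```text
time_s: 12.1
eef_pos: [543.9, -23.7, 83.3]
orientation: [-98.3, 90.0, -175.2]
ft_force: [-0.8, -0.8, -0.0]
grip_width: 17.7
```

```bash
python3 look.py w7; python3 - <<'E'
import pickle
from h import *
from rig import optics
s,c=pickle.load(open("w7.pkl","rb"))
crop(c,200,130,360,290,4,"w7c.png")
c=optics.capture("scene");crop(c,230,190,330,290,7,"s7.png")
E
```

```text
12.1 [543.92  -23.72   83.345] [-0.751 -0.831 -0.043] 17.67433015763061
[[-0.     0.974  0.227]
 [-0.     0.227 -0.974]
 [-1.    -0.    -0.   ]]
```

View pics/w7c.png

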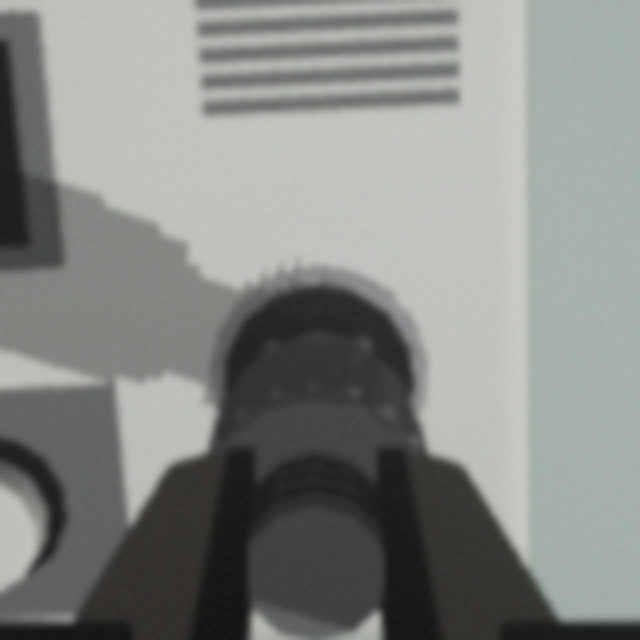

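View pics/s7.png

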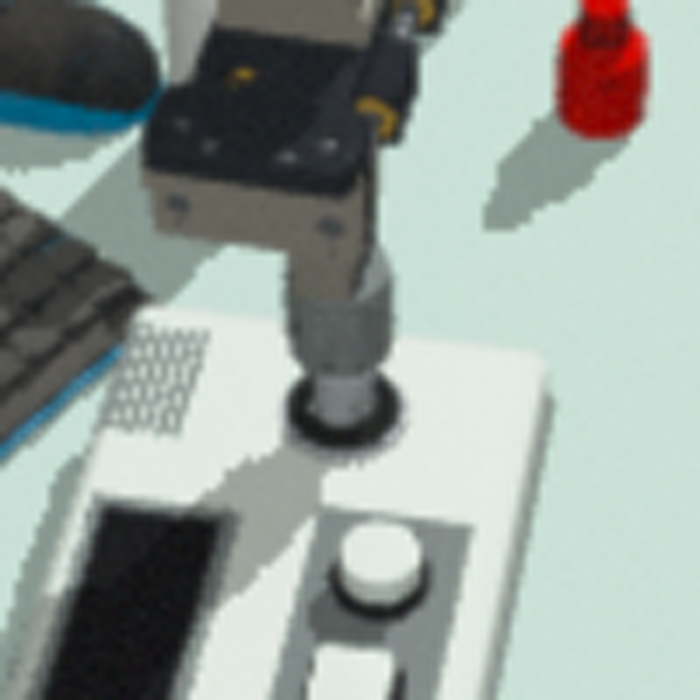

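send_rows(
  plan=[
    {"tx":0.001,"ty":0.0004,"tz":0.0011,"roll":0,"gripper":1},
    {"tx":0.005,"ty":0.0004,"tz":0.0011,"roll":0,"gripper":1},
    {"tx":0.009,"ty":0.0004,"tz":0.0011,"roll":0,"gripper":1},
    {"tx":0.013,"ty":0.0004,"tz":0.0011,"roll":0,"gripper":1},
    {"tx":0.016,"ty":0.0004,"tz":0.0011,"roll":0,"gripper":1},
  ],
  newtons=50,
)

```text
time_s: 12.7
eef_pos: [544.8, -24.5, 66.6]
orientation: [-107.2, 90.0, 175.9]
ft_force: [-0.2, 0.2, -0.9]
grip_width: 17.7
```

send_rows(
  plan=[
    {"tx":0.001,"ty":0,"tz":0,"roll":0,"gripper":1},
    {"tx":0.002,"ty":0,"tz":0,"roll":0,"gripper":1},
    {"tx":0.002,"ty":0,"tz":0,"roll":0,"gripper":1},
  ],
)

```text
time_s: 13.0
eef_pos: [545.1, -24.5, 65.1]
orientation: [-106.2, 90.0, 176.9]
ft_force: [0.3, 0.1, -0.2]
grip_width: 17.7
```

send_rows(
  plan=[
    {"tx":0.001,"ty":0,"tz":0,"roll":0,"gripper":1},
    {"tx":0.002,"ty":0,"tz":0,"roll":0,"gripper":1},
    {"tx":0.003,"ty":0,"tz":0,"roll":0,"gripper":1},
    {"tx":0.004,"ty":0,"tz":0,"roll":0,"gripper":1},
  ],
)

```text
time_s: 13.4
eef_pos: [545.0, -24.4, 61.3]
orientation: [166.2, 90.0, 89.3]
ft_force: [-1.5, 1.4, 3.5]
grip_width: 17.8
```

send_rows(
  plan=[
    {"tx":0.001,"ty":0,"tz":0,"roll":0,"gripper":1},
    {"tx":0.002,"ty":0,"tz":0,"roll":0,"gripper":1},
  ],
)

```text
time_s: 13.6
eef_pos: [545.7, -24.4, 59.9]
orientation: [86.5, 89.9, 9.6]
ft_force: [-2.0, 1.8, 12.8]
grip_width: 17.4
```

send_rows(
  plan=[
    {"tx":0.001,"ty":0,"tz":0,"roll":0,"gripper":1},
    {"tx":0.002,"ty":0,"tz":0,"roll":0,"gripper":1},
  ],
)

```text
time_s: 13.8
eef_pos: [545.0, -24.4, 57.4]
orientation: [154.0, 90.0, 77.1]
ft_force: [-1.2, 0.8, 0.7]
grip_width: 17.6
```

The push peaked at 12.8 N and then dropped to 0.7 N, so the cap has clicked. I'll continue onto the ring.

send_rows(
  plan=[
    {"tx":0.001,"ty":0,"tz":0,"roll":0,"gripper":1},
    {"tx":0.002,"ty":0,"tz":0,"roll":0,"gripper":1},
    {"tx":0.003,"ty":0,"tz":0,"roll":0,"gripper":1},
    {"tx":0.004,"ty":0,"tz":0,"roll":0,"gripper":1},
  ],
)

```text
time_s: 14.2
eef_pos: [545.0, -24.5, 52.9]
orientation: [-92.9, 90.0, -169.8]
ft_force: [-1.3, 0.7, 1.5]
grip_width: 18.0
```

send_rows(
  plan=[
    {"tx":0.001,"ty":0,"tz":0,"roll":0,"gripper":1},
    {"tx":0.0015,"ty":0,"tz":0,"roll":0,"gripper":1},
  ],
)

```text
time_s: 14.4
eef_pos: [545.2, -24.6, 51.8]
orientation: [57.7, 90.0, -19.2]
ft_force: [-2.3, -0.2, 5.3]
grip_width: 17.8
```

send_rows(
  plan=[
    {"tx":0.0005,"ty":0,"tz":0,"roll":0,"gripper":1},
    {"tx":0.001,"ty":0,"tz":0,"roll":0,"gripper":1},
    {"tx":0.001,"ty":0,"tz":0,"roll":0,"gripper":1},
  ],
)

```text
time_s: 14.7
eef_pos: [545.2, -24.6, 51.1]
orientation: [59.4, 90.0, -17.4]
ft_force: [-3.1, 0.4, 6.3]
grip_width: 17.8
```

send_rows(
  plan=[
    {"tx":0.0004,"ty":0,"tz":0,"roll":0,"gripper":1},
    {"tx":0.0007,"ty":0,"tz":0,"roll":0,"gripper":1},
    {"tx":0.0007,"ty":0,"tz":0,"roll":0,"gripper":1},
  ],
)

```text
time_s: 15.0
eef_pos: [545.3, -24.6, 50.7]
orientation: [64.6, 90.0, -12.2]
ft_force: [-5.0, 0.3, 10.6]
grip_width: 17.9
```

send_rows(
  plan=[
    {"tx":0.0004,"ty":0,"tz":0,"roll":0,"gripper":1},
    {"tx":0.0004,"ty":0,"tz":0,"roll":0,"gripper":1},
    {"tx":0.0004,"ty":0,"tz":0,"roll":0,"gripper":1},
  ],
)

```text
time_s: 15.3
eef_pos: [545.3, -24.6, 50.6]
orientation: [63.8, 90.0, -13.1]
ft_force: [-4.8, 1.0, 12.4]
grip_width: 18.1
```

send_rows(
  plan=[
    {"tx":0.0003,"ty":0,"tz":0,"roll":0,"gripper":1},
    {"tx":0.0003,"ty":0,"tz":0,"roll":0,"gripper":1},
    {"tx":0.0003,"ty":0,"tz":0,"roll":0,"gripper":1},
    {"tx":0.0003,"ty":0,"tz":0,"roll":0,"gripper":1},
    {"tx":0.0003,"ty":0,"tz":0,"roll":0,"gripper":1},
  ],
)

```text
time_s: 15.8
eef_pos: [545.4, -24.6, 50.4]
orientation: [67.7, 90.0, -9.2]
ft_force: [-4.7, 0.8, 14.3]
grip_width: 17.5
```

```bash
python3 look.py w8; python3 - <<'E'
import pickle
from h import *
from rig import optics,arm
s,c=pickle.load(open("w8.pkl","rb"))
crop(c,200,130,360,290,4,"w8c.png")
c=optics.capture("scene");crop(c,230,130,400,290,4.5,"s8.png");print(arm.sense()["ft_force"],arm.sense()["eef_pos"])
E
```

```text
15.8 [545.386 -24.626  50.443] [-4.688  0.811 14.276] 17.487127588454182
[[ 0.001  0.974  0.227]
 [-0.     0.227 -0.974]
 [-1.     0.001  0.   ]]
[-5.14926044 -0.2396341  14.63431517] [545.37632962 -24.61159425  50.436059  ]
```

View pics/w8c.png

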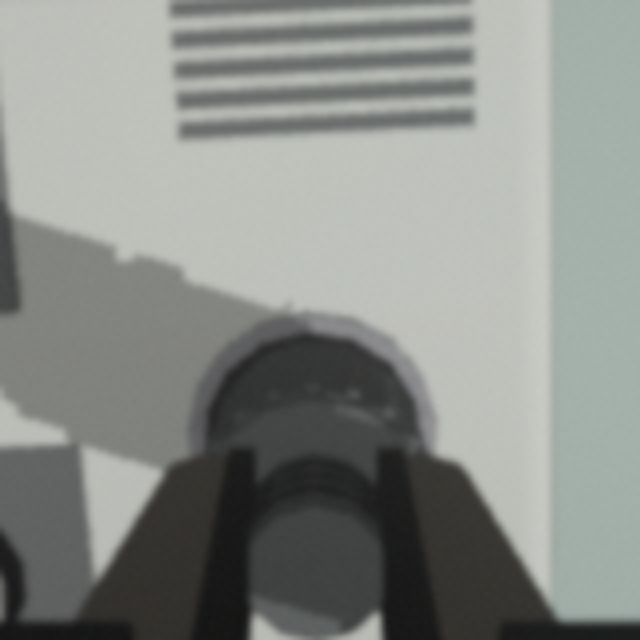

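View pics/s8.png

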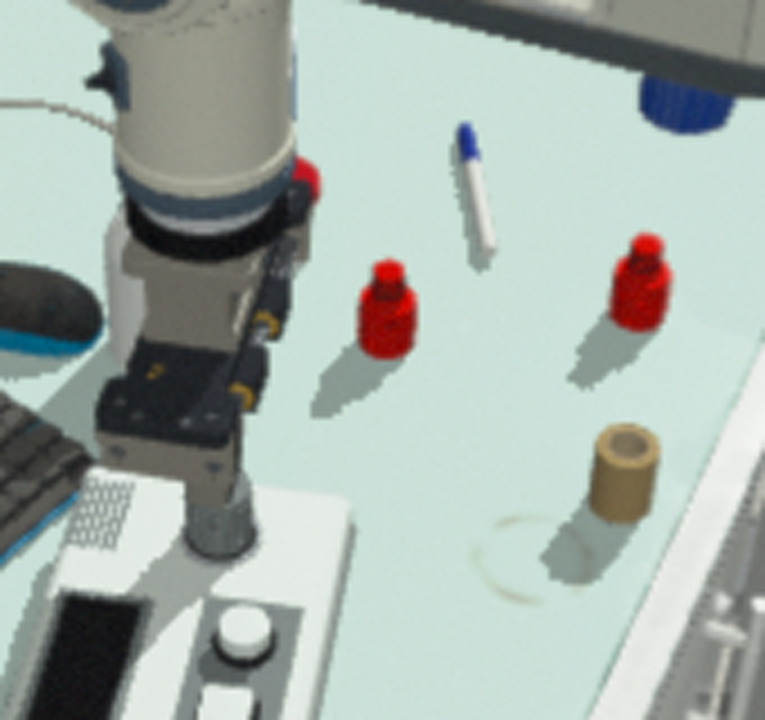

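```bash
python3 -c "
from rig import workorder
print(workorder.job_done())"
```

```text
the job is handed in; nothing more can be done
None
```

I finished the shutdown in the order you asked and handed it in at about 16 s on the robot's clock. It reported no verdict.

- **Keys:** I pressed the bar key, then the square, then the round, one at a time. Each went down about 5 mm to its hard stop, with 24, 27 and 19 N read at the stops.
- **Cap:** I gripped the grey cap by its knob and lowered it straight onto the stud. The push peaked at 12.8 N and dropped to 0.7 N as the cap clicked. That peak is a little above the 7 to 11 N you gave. I then squeezed the sealing ring to the hard stop.
- **Final state:** The arm is still holding the cap pressed down with about 14.5 N and a 50 N grip command. The last pictures show the cap centred and seated on the ring. The red look-alikes, marker and tape roll stand where they were. The wash bottle, cup and carton were partly or fully hidden by the arm in that picture, but I went nowhere near them.

**Checks that disagreed:**
- **Fingertips:** They really end about 35 mm short of the reported TCP. The wrist depth picture showed this, and touching the bar key confirmed it. My first bar-key press therefore stopped in the air, and I worked from the measured offset after that.
- **Wrist camera:** It had a sideways bias of about 1.4 mm, which I corrected for when lining up with the stud.
- **Sideways force:** About 5 N towards the robot shows on the sensor during the final hold. The key presses showed similar readings.

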